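# Check a bearing bush with a double-ended plug gauge

## Task

Check the bore of the bronze bush in the bearing block with the orange-handled plug gauge: slide its long go end (green collar) into the bore until the collar is fully home, take it out, then offer the no-go end (red collar) and press it lightly for about a second, its slim pilot nose in the bore, to confirm that the thicker plug behind is refused. The bush sits a little off-centre in the block, so feel your way and never force the gauge; then lay it back in its own cradle, let go, and leave the other things as they are.

Things in the scene. Friction and masses are not known exactly. Their poses are not given: they have to be found in the camera images.
- gauge: Orange flat-sided handle 64 mm long, 20 x 20 mm; about 0.2 kg. Origin on its axis, mid-handle; +x along it to the go end, z up as it lies. Collars 26 mm across, 4 mm thick, end the handle: green (go), red (no-go). Steel go plug 19 mm across, 30 mm long, last 1.5 mm tapering to 16 mm. Steel no-go plug (at -x) 22.5 mm across, 12 mm long, then a pilot nose 16 mm across, 6 mm long.
- go_tip (a point): End of the go plug, on the axis, 66 mm from the gauge's origin.
- go_shoulder (a point): Outer face of the green collar, on the axis, 36 mm from the gauge's origin: it meets the bush's face when the go end is fully home.
- nogo_tip (a point): End of the pilot nose at the no-go end, on the axis, 54 mm from the gauge's origin in -x. Refused, it stands 6 mm inside the bore's mouth.
- block: Aluminium block fixed to the bench, 60 (x) x 40 (y) mm, 78 mm high, on a foot 110 x 50 x 12 mm. Origin: middle of the underside. Square bronze bush, 40 x 40 mm, fixed in it, 3 mm proud of both y faces. Level through bore along y: 20 mm across, 46 mm long, 1 mm chamfers. Its axis is 50 mm up in the middle, give or take 3.5 mm in x and in height (unmeasured). Either mouth serves for either end.
- mouth_left (a point): Nominal mouth on the block's +y side: in the plane of the bush's face, 23 mm from the block's middle, 50 mm above the bench. The true bore centre lies up to 3.5 mm from it sideways (block x) and up to 3.5 mm in height.
- mouth_right (a point): The same on the block's -y side. The bore is straight: its offset is the same at both mouths.
- rack: White rack fixed to the bench, base 150 (x) x 90 (y) x 12 mm. Origin: middle of the underside. Two cradles 84 mm apart along x; gauges lie along y. Each cradle: two supports 6 mm thick, 26 mm either side of its middle, handle resting 40 mm above the bench between cheeks that rise 11 mm with 3 mm free each side. Between the supports fingers have room down to the base.
- cradle_near (a point): Where a gauge's origin lies in the cradle on the rack's -x side, 50 mm above the bench. The rack's y axis is the gauge's direction.
- cradle_far (a point): The same for the cradle on the rack's +x side. The orange gauge starts in one cradle, the blue one in the other.
- spare_gauge: Another plug gauge with a blue handle of the same form and thinner plugs: not for this bore; leave it. Origin and axes as for the orange gauge.
- microtube_rack: Low orange microtube rack, 70 x 110 x 35 mm. Origin at the middle of the underside. A bystander: leave it alone.
- pen: Black pen, 140 mm long. Origin at the middle of the underside. A bystander: leave it alone.
- spare_bush: Loose brass ring, 32 mm in diameter, 20 mm high. Origin at the middle of the underside. A bystander: leave it alone.

How it is judged:
By the outcome, as a careful person would: the job done as asked, in the order asked, and still so for the second after the job is handed in, with the robot touching nothing.
It also fails if it takes over 72 s, if anything falls off the work surface, if the arm or the gripper's body presses on something with over 40 N, if the wrist force passes 120 N, or if a joint passes its speed limit or range.

## Robot

A 6-joint arm with a two-finger parallel gripper is mounted at the origin on the work surface. World frame = base frame: x ahead of the robot, y to its left, z up, the work surface at z = 0. Lengths are in m, angles in rad, forces in N, time in s.
With the tool pointing down it reaches from about 0.35 to 0.775 m from the base axis. Payload 5.5 kg.
Tool frame: the origin (TCP) lies at the very end of the fingers, on their centre line; the grasp point (between the pads) lies env.pinch_z behind it (env.pinch_z is the distance from the TCP to the grasp point, in m); z points along the fingers, y is the line along which they close (so a half turn about z gives the same grasp; the last joint's range is limited). The gripper opens to 85 mm and grips with 20 to 120 N. Pads are 22 mm wide; open, the fingers measure 114 mm over their backs; the gripper's body (76 mm by 85 mm) begins 54 mm behind the grasp point. The pads swing forward as they close: fully open they stand 13 mm farther back than shut.
Start: joints at [-1.273, 0.313, 0.046, 1.304, 0, 1.431], TCP at [0.244, -0.521, 0.231] pointing down, gripper open.
Joint ranges: [-2.76, 2.76], [-0.86, 1.69], [-1.03, 1.26], [-2.2, 2.34], [-1.47, 1.5], [-3.14, 3.14]. Speed limits (rad/s): [2.57, 2.57, 3.14, 3.14, 3.14, 3.14].

## Interface

Orientations are given as a unit quaternion [w, x, y, z].
In Python, from workcell import env, eyes gives the robot as it stands.
- The arm moves only by the shell command python3 -m jog 'ROWS' [FORCE]. ROWS is JSON, one flat list of numbers, 7 for each row, row after row: the shift along the world's x, y, z as a fraction of full scale, then the turn, a rotation vector about the world's x, y, z as a fraction of full scale, then the opening, from -1 (shut) to 1 (fully open), so that 0 is half open. A call has 1 to 12 rows; each row is the pose to reach, as a shift and turn from the pose commanded when the call began, turning the shorter way round; what a row does not reach only later rows make up. Full scale, the value 1, is 20 cm for a shift and pi rad for a turn. A row lasts 1/12 s, in which the tool goes at most 41.7 mm and 7.16 degrees, less where a joint would pass 70% of its speed; a pose out of reach is approached as far as the arm can. A call with a number of a shift or a turn outside -1 to 1 is refused whole. A call with a gripper value outside its range is refused whole. The fingers move at their own pace and stop on an object; FORCE is the grip in N (left out, the last holds). Time passes only in rows, so rows that repeat a pose let the fingers close. It gives the time, the measured TCP pose, the force, the opening and the grip force at its end, in the units of the state.
- env.get_state(): the state, without advancing time (a new reading comes with each control period).
- eyes.read_camera(name): name is "side" or "top"; returns (picture, depth): 480x640x3 uint8, red, green, blue; 480x640 float32, m along the optical axis (not along the pixel's ray), 0 where there is no reading.
- eyes.calibration(name): a dict with "fx", "fy", "cx", "cy" (pixels), "R" (3x3) and "t" (3): a world point X has camera coordinates R X + t. Camera axes: x right, y down, z forward; pixel columns grow to the right and rows downward; lengths in m; the calibration is good to about 2 mm. A picture is of the moment at which its call begins. calibration takes no time and is no camera call.
- env.hand_in(): hands the job in; it is judged then, once.
The state is a dict: "clock": time; "joint_pos": joint angles; "qvel": joint speeds; "tau": joint torques, N m; "tcp_pos": TCP position; "orientation": TCP orientation; "wrist_force": force on the tool from outside, world axes, zero at the start; "ft_torque": the same for the moment, N m; "finger_gap": finger opening in m; "grip_force": force on a finger pad.
Only numpy, scipy, OpenCV 4.12 (cv2) and the standard library are available. Lean on these libraries where they do the work, as an engineer would, in place of code of your own. Each camera call takes 0.05 s, during which the arm holds its last target. There are 200 camera calls.

## Working session

There is one attempt and no reset: what is moved stays moved. The work goes in short steps, Python scripts to look and compute and a shell command to move; the robot and the scene stay as the last step left them, time stands still between calls to the robot, and variables do not carry over. Pictures are saved under pics/ and viewed, at most 10 in all, crops included, and the job is handed in when it is done.

```bash
mkdir -p pics; ls; python3 - <<'E'
from workcell import env, eyes
import cv2, numpy as np
s=env.get_state(); print({k:np.round(v,3).tolist() for k,v in s.items()}, env.pinch_z)
for n in("top","side"):
    p,d=eyes.read_camera(n); cv2.imwrite(f"pics/{n}0.png",p[...,::-1]); np.savez(f"{n}0.npz",p=p,d=d)
    c=eyes.calibration(n); print(n,c)
E
```

```text
pics
{'clock': 0.0, 'joint_pos': [-1.273, 0.314, 0.045, 1.304, 0.0, 1.431], 'qvel': [0.001, 0.0, 0.001, -0.001, 0.0, 0.0], 'tau': [-0.0, -48.062, 29.854, 0.019, -0.0, -0.0], 'tcp_pos': [0.244, -0.52, 0.23], 'orientation': [-0.001, 0.976, 0.217, -0.0], 'wrist_force': [-0.474, -0.04, 0.382], 'ft_torque': [-0.017, 0.006, 0.042], 'grip_force': 0.0, 'finger_gap': 0.085} 0.0187
top {'fx': 544.27876124067, 'fy': 544.27876124067, 'cx': 313.1649866904923, 'cy': 235.20189569508554, 'R': array([[ 0.0117286 , -0.99990185,  0.00766316],
       [-0.98443312, -0.01289054, -0.17528626],
       [ 0.17536784, -0.005488  , -0.98448769]]), 't': array([-0.00279548,  0.56035494,  0.90403293])}
side {'fx': 490.67579338738557, 'fy': 490.67579338738557, 'cx': 311.67812411919317, 'cy': 239.57743396750192, 'R': array([[-0.93709124, -0.34894189, -0.0099777 ],
       [-0.2335835 ,  0.64802212, -0.72491799],
       [ 0.25942002, -0.67698367, -0.68876292]]), 't': array([0.52309469, 0.16087775, 0.62208485])}
```

View pics/top0.png

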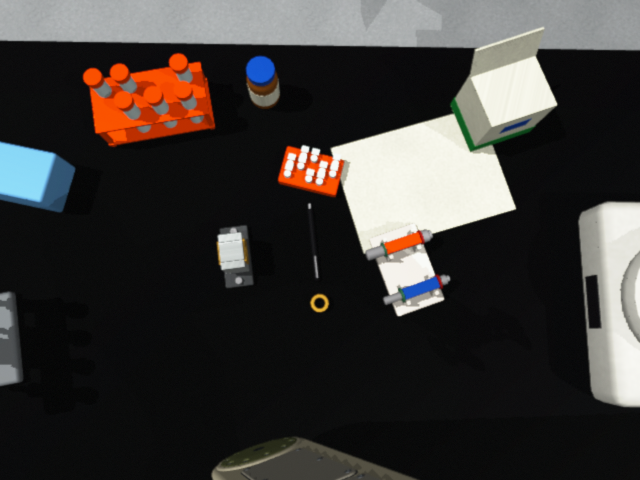

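View pics/side0.png

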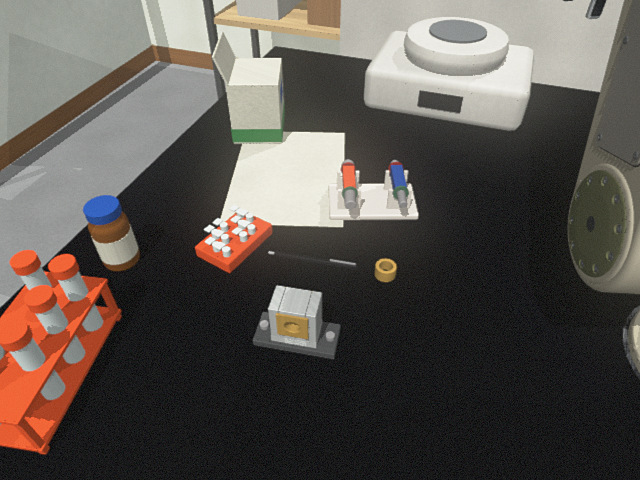

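The top view shows the block at about (235,255) and the rack at (408,268). The orange gauge lies at (403,243), the blue one at (420,290). The side view shows the bush's +y mouth at (293,327). I'll measure these next.

```bash
cat > h.py <<'E'
from workcell import env, eyes
import cv2, numpy as np
def load(f): z=np.load(f); return z['p'],z['d']
def cloud(n,d):
    c=eyes.calibration(n); v,u=np.mgrid[:480,:640]
    P=np.stack([(u-c['cx'])/c['fx']*d,(v-c['cy'])/c['fy']*d,d],-1)
    return (P-c['t'])@c['R']
def proj(n,X):
    c=eyes.calibration(n); q=c['R']@np.asarray(X)+c['t']; return c['fx']*q[0]/q[2]+c['cx'],c['fy']*q[1]/q[2]+c['cy']
E
python3 - <<'E'
from h import *
for n in("top","side"):
    p,d=load(n+"0.npz"); W=cloud(n,d); hsv=cv2.cvtColor(p,cv2.COLOR_RGB2HSV); H,S,V=[hsv[...,i].astype(int) for i in range(3)]
    def rep(nm,m):
        m=m&(d>0)
        if m.sum()<5: print(n,nm,m.sum());return
        q=W[m]; r=cv2.minAreaRect((q[:,:2]*1000).astype(np.float32)); print(n,nm,m.sum(),'med',np.round(np.median(q,0),4),'zmax',np.percentile(q[:,2],[5,95]).round(4),'rect',np.round(r[0],1),np.round(r[1],1),round(r[2],1))
    x,y,z=W[...,0],W[...,1],W[...,2]
    rack=(y<-.05)&(y>-.25)&(x>.35)&(x<.62)
    rep('orange',rack&(H<12)&(S>180)&(z>.04)&(z<.075))
    rep('orange_top',rack&(H<12)&(S>180)&(z>.0575)&(z<.065))
    rep('blue',rack&(H>100)&(H<130)&(S>150)&(z>.04))
    rep('green',rack&(H>40)&(H<90)&(S>80)&(z>.03))
    rep('rackbase',rack&(V>120)&(S<60)&(z>.007)&(z<.017))
    blk=(y>.05)&(y<.2)&(x>.38)&(x<.62)
    rep('blocktop',blk&(z>.073)&(z<.083)); rep('block>.04',blk&(z>.04)); rep('foot',blk&(z>.008)&(z<.02))
    rep('bronze',blk&(H>10)&(H<30)&(S>120)&(z>.02))
    c=(slice(200,325),slice(200,460)) if n=="top" else (slice(150,360),slice(240,430))
    k=3 if n=="top" else 4
    im=cv2.resize(p[c][...,::-1],None,fx=k,fy=k,interpolation=cv2.INTER_CUBIC)
    globals()[n]=cv2.resize(im,(780,375)) if n=="top" else im
cv2.imwrite("pics/t1.png",top)
E
```

```text
top orange 452 med [ 0.5475 -0.1552  0.0597] zmax [0.0568 0.0627] rect [ 508.1 -168.2] [106.1  67.6] 20.9
top orange_top 412 med [ 0.5473 -0.1533  0.0598] zmax [0.0578 0.0627] rect [ 509.1 -167.7] [104.2  66.9] 21.2
top blue 390 med [ 0.4696 -0.1804  0.0598] zmax [0.0572 0.0625] rect [ 470.  -180.3] [18.3 63.4] 20.6
top green 52 med [ 0.4656 -0.1454  0.0602] zmax [0.0545 0.064 ] rect [ 497.  -133.4] [106.1   3.3] 20.9
top rackbase 2589 med [ 0.5064 -0.1637  0.0118] zmax [0.0089 0.0148] rect [ 515.2 -184. ] [149.3 148.4] 19.8
top blocktop 886 med [0.5263 0.1421 0.0778] zmax [0.0745 0.0805] rect [527.  142.5] [61.1 45.9] 8.6
top block>.04 1036 med [0.5247 0.1404 0.0775] zmax [0.0547 0.0804] rect [527.  142.5] [61.  46.1] 8.2
top foot 690 med [0.4945 0.1344 0.0121] zmax [0.0091 0.0173] rect [526.9 142.3] [110.2  50. ] 8.2
top bronze 104 med [0.529  0.1213 0.0714] zmax [0.0401 0.075 ] rect [528.  142.5] [43.8 46.1] 8.5
side orange 1
side orange_top 1
side blue 175 med [ 0.4688 -0.1811  0.0591] zmax [0.0578 0.0606] rect [ 469.5 -179.7] [18.4 57.2] 21.2
side green 4
side rackbase 1804 med [ 0.5064 -0.1486  0.011 ] zmax [0.0087 0.013 ] rect [ 507.6 -163.4] [149.5  92.1] 20.0
side blocktop 1275 med [0.5255 0.1452 0.0766] zmax [0.0748 0.078 ] rect [526.7 143.5] [60.5 42.1] 7.9
side block>.04 2178 med [0.5235 0.1558 0.0757] zmax [0.0425 0.0778] rect [526.3 144.9] [60.8 45.2] 8.2
side foot 1421 med [0.5049 0.1555 0.0109] zmax [0.0088 0.0178] rect [526.4 143.4] [110.1  51.7] 8.8
side bronze 624 med [0.5235 0.1645 0.0483] zmax [0.0349 0.0715] rect [523.2 159. ] [39.2 16.2] 9.1
```

View pics/t1.png

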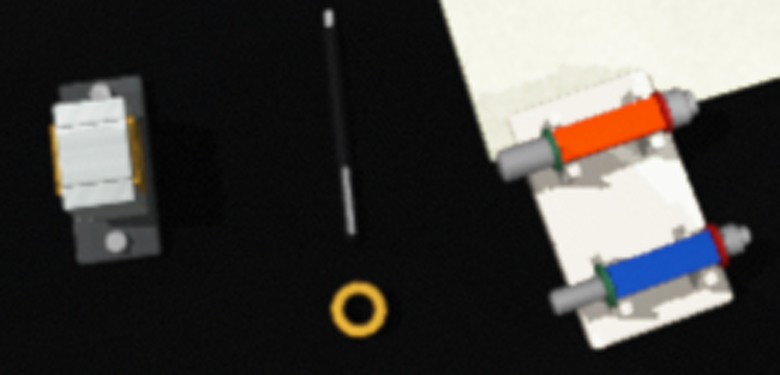

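```bash
python3 - <<'E'
from h import *
for n in("top","side"):
    p,d=load(n+"0.npz"); W=cloud(n,d); hsv=cv2.cvtColor(p,cv2.COLOR_RGB2HSV); H,S,V=[hsv[...,i].astype(int) for i in range(3)]
    x,y,z=W[...,0],W[...,1],W[...,2]
    m=(y<-.08)&(y>-.25)&(x>.51)&(x<.61)&((H<14)|(H>170))&(S>150)&(z>.045)&(z<.07)
    q=W[m]; r=cv2.minAreaRect((q[:,:2]*1000).astype(np.float32)); print(n,m.sum(),np.round(r[0],1),np.round(r[1],1),round(r[2],1))
    print('predicted cradle px',proj(n,[.547,-.1488,.06]), 'img pix mean',np.argwhere(m).mean(0)[::-1] if m.any() else '')
# rectified +y face, block frame from average
a=np.radians(8.3); ex=np.array([np.cos(a),np.sin(a),0]); ey=np.array([-np.sin(a),np.cos(a),0]); c=np.array([.5268,.143,0])
def rect(n,s):
    p,_=load(n+"0.npz")
    co=[(-40,10),(40,10),(40,90),(-40,90)]
    src=np.float32([proj(n,c+ex*u/1e3+s*ey*.023+np.array([0,0,v/1e3])) for u,v in co])
    k=7; dst=np.float32([((40-s*u*-1 if s<0 else 40-u)*k,(90-v)*k) for u,v in co])
    return cv2.warpPerspective(p,cv2.getPerspectiveTransform(src,dst),(80*k,80*k),flags=cv2.INTER_CUBIC)
im=rect("side",1)
for i in range(8):
    cv2.line(im,(i*70,0),(i*70,8),(255,0,0),1); cv2.line(im,(0,i*70),(8,i*70),(255,0,0),1)
cv2.imwrite("pics/face.png",im[...,::-1])
E
```

```text
top 452 [ 547.1 -153. ] [22.8 68.6] 20.3
predicted cradle px (np.float64(401.5166246646278), np.float64(242.87212525340172)) img pix mean [404.07743363 242.30309735]
side 240 [ 547.6 -152. ] [19.5 66.8] 17.5
predicted cradle px (np.float64(348.52343806282295), np.float64(175.92569661118014)) img pix mean [348.50833333 175.4       ]
```

View pics/face.png

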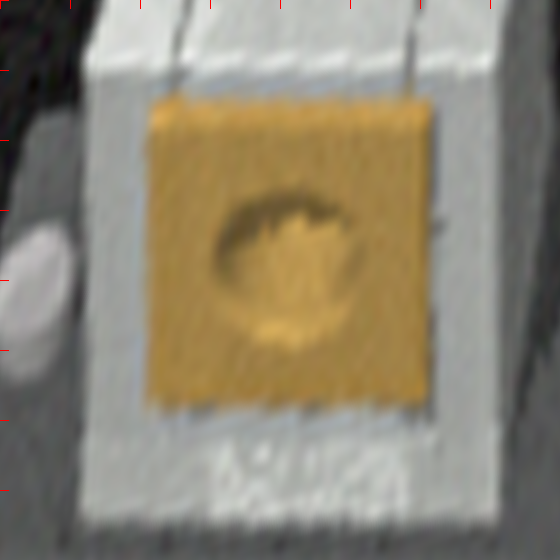

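```bash
python3 - <<'E'
from h import *
p,d=load("top0.npz"); W=cloud("top",d); m=(d>0)&(W[...,1]<-.25)&(W[...,1]>-.7)&(W[...,0]>.2)&(W[...,0]<.65)&(W[...,2]<.4)
print(np.percentile(W[m][:,2],[50,99,99.9]), W[m&(W[...,2]>.05)].min(0),W[m&(W[...,2]>.05)].max(0))
E
python3 -m jog '[0.5,0.9,0.1,0,0,0.474,0.2,0.75,0.9,0.1,0,0,0.474,0.2,0.75,0.9,0.1,0,0,0.474,0.2,0.75,0.9,0.1,0,0,0.474,0.2,0.75,0.9,0,0,0,0.474,0.2,0.75,0.9,0,0,0,0.474,0.2,0.75,0.9,0,0,0,0.474,0.2,0.75,0.9,0,0,0,0.474,0.2,0.75,0.9,0,0,0,0.474,0.2,0.75,0.9,0,0,0,0.474,0.2,0.75,0.9,0,0,0,0.474,0.2,0.75,0.9,0,0,0,0.474,0.2]'
```

```text
[0.00048725 0.1358703  0.14621327] [ 0.28075254 -0.55518284  0.0500038 ] [ 0.6206783  -0.4750812   0.14954237]
clock: 1.1
tcp_pos: [0.3936, -0.3404, 0.2308]
orientation: [-0.0, 0.568, 0.823, 0.0]
wrist_force: [-0.2, -0.1, -0.1]
finger_gap: 0.0511
grip_force: 0.0
```

```bash
python3 -m jog '[0.765,0.952,-0.4,0,0,-0.002,0.2,0.765,0.952,-0.65,0,0,-0.002,0.2,0.765,0.952,-0.65,0,0,-0.002,0.2,0.765,0.952,-0.65,0,0,-0.002,0.2,0.765,0.952,-0.65,0,0,-0.002,0.2,0.765,0.952,-0.65,0,0,-0.002,0.2,0.765,0.952,-0.65,0,0,-0.002,0.2,0.765,0.952,-0.65,0,0,-0.002,0.2,0.765,0.952,-0.65,0,0,-0.002,0.2]'
python3 - <<'E'
from h import *
p,d=eyes.read_camera("side"); cv2.imwrite("pics/s2.png",cv2.resize(p[20:260,230:530,::-1],None,fx=2.5,fy=2.5,interpolation=cv2.INTER_CUBIC)); print(proj("side",env.get_state()['tcp_pos']))
E
```

```text
clock: 1.85
tcp_pos: [0.5462, -0.1488, 0.0998]
orientation: [-0.002, 0.572, 0.82, -0.0]
wrist_force: [-0.3, -0.7, 0.7]
finger_gap: 0.0512
grip_force: 0.0
(np.float64(350.18365167121055), np.float64(155.11920734530358))
```

View pics/s2.png

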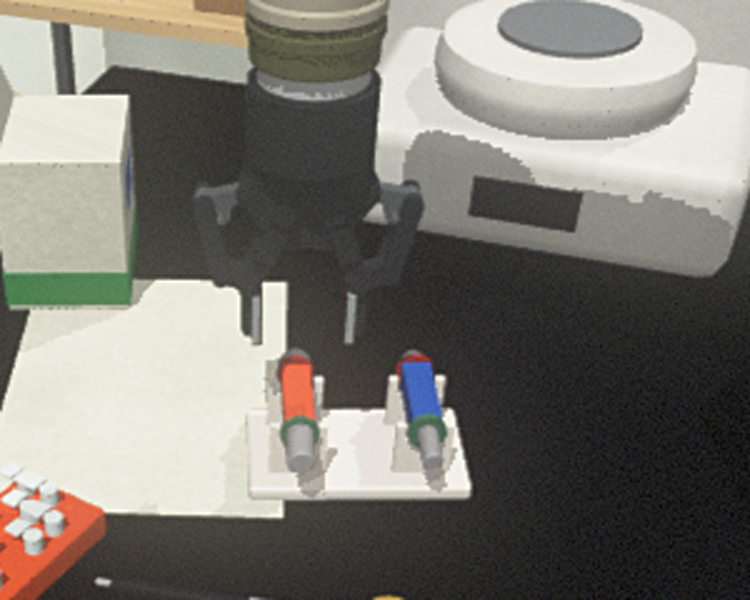

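```bash
python3 -m jog '[0,0,-0.17,0,0,0,0.2,0,0,-0.25,0,0,0,0.2,0,0,-0.34,0,0,0,0.2,0,0,-0.34,0,0,0,0.2,0,0,-0.34,0,0,0,0.2,0,0,-0.34,0,0,0,-1,0,0,-0.34,0,0,0,-1,0,0,-0.34,0,0,0,-1,0,0,-0.34,0,0,0,-1,0,0,-0.34,0,0,0,-1,0,0,-0.34,0,0,0,-1,0,0,-0.34,0,0,0,-1]' 60
```

```text
clock: 2.9
tcp_pos: [0.548, -0.1514, 0.0352]
orientation: [0.002, 0.573, 0.819, -0.0]
wrist_force: [-1.4, -1.9, 7.7]
finger_gap: 0.0189
grip_force: 59.3
```

```bash
python3 -m jog '[0,0,0.05,0,0,0,-1,0,0,0.15,0,0,0,-1,0,0,0.3,0,0,0,-1,0,0,0.45,0,0,0,-1,0,0,0.45,0,0,0,-1,0,0,0.45,0,0,0,-1,0,0,0.45,0,0,0,-1]'
python3 - <<'E'
from h import *
S=env.get_state(); print({k:np.round(S[k],4).tolist() for k in('tcp_pos','orientation','wrist_force','ft_torque','finger_gap')})
for n,sl in(("side",(slice(20,260),slice(230,530))),("top",(slice(150,320),slice(300,500)))):
    p,d=eyes.read_camera(n); np.savez(f"{n}3.npz",p=p,d=d); cv2.imwrite(f"pics/{n}3.png",cv2.resize(p[sl][...,::-1],None,fx=2.5,fy=2.5,interpolation=cv2.INTER_CUBIC))
E
```

```text
clock: 3.48
tcp_pos: [0.5464, -0.1501, 0.1232]
orientation: [-0.0, 0.573, 0.819, 0.0]
wrist_force: [-0.5, 0.4, -1.5]
finger_gap: 0.0191
grip_force: 58.8
{'tcp_pos': [0.5464, -0.1501, 0.1232], 'orientation': [-0.0001, 0.5732, 0.8194, 0.0], 'wrist_force': [-0.488, 0.3628, -1.5232], 'ft_torque': [0.0222, -0.0406, -0.0042], 'finger_gap': 0.0191}
```

View pics/side3.png

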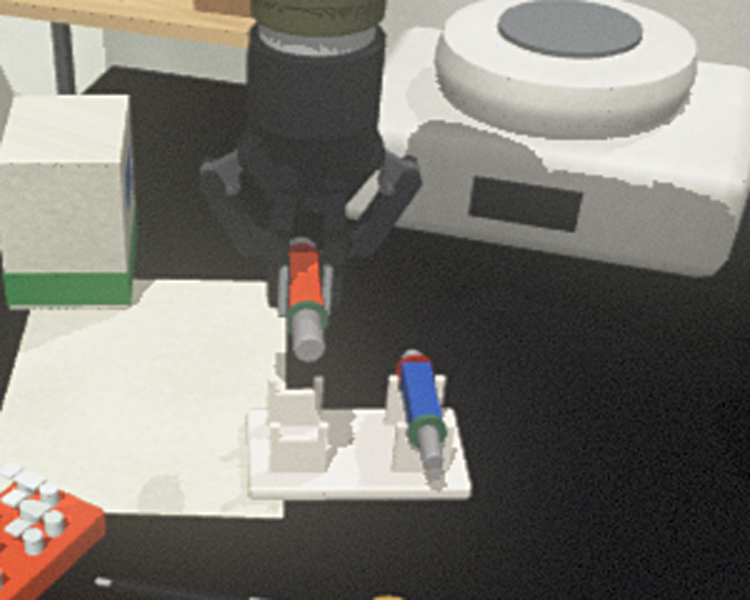

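```bash
cat >> h.py <<'E'
def gauge(n,d,tcp,yaw,zoff=.0148):
    """gauge points in frame at tcp (axis along yaw, z rel to expected axis), mm"""
    W=cloud(n,d); a=np.radians(yaw); q=(W-np.asarray(tcp)-[0,0,zoff])*1e3
    s=q[...,0]*np.cos(a)+q[...,1]*np.sin(a); t=-q[...,0]*np.sin(a)+q[...,1]*np.cos(a)
    m=(d>0)&(abs(s)<80)&(abs(t)<16)&(abs(q[...,2])<18)
    for lo in range(-60,72,4):
        k=m&(s>=lo)&(s<lo+4)
        if k.sum()>6: print(n,lo,k.sum(),'zmax %.1f zmin %.1f'%tuple(np.percentile(q[...,2][k],[95,5])),'t %.1f..%.1f'%tuple(np.percentile(t[k],[3,97])))
    print('s range',np.percentile(s[m],[.5,99.5]))
E
python3 - <<'E'
from h import *
for n in("side","top"):
    p,d=load(n+"3.npz"); gauge(n,d,[.5464,-.1501,.1232],110.05)
E
```

```text
side -48 7 zmax 9.9 zmin 5.7 t -3.0..8.1
side -44 11 zmax 10.3 zmin 6.5 t -6.2..7.6
side -36 17 zmax 11.9 zmin 7.1 t -7.0..9.9
side -32 24 zmax 12.1 zmin 6.9 t -6.1..9.4
side -28 11 zmax 9.3 zmin 7.8 t -7.3..7.7
side -24 15 zmax 9.8 zmin 8.4 t -6.9..7.7
side -20 14 zmax 10.0 zmin 8.1 t -7.7..7.6
side -16 17 zmax 9.5 zmin 7.8 t -7.1..7.9
side -12 16 zmax 15.0 zmin 7.9 t -7.4..9.0
side -8 16 zmax 11.0 zmin 8.0 t -7.6..8.9
side -4 18 zmax 9.6 zmin 8.2 t -8.4..8.7
side 0 19 zmax 10.4 zmin 7.7 t -8.6..8.5
side 4 15 zmax 9.6 zmin 8.1 t -8.2..6.7
side 8 113 zmax 16.1 zmin -10.6 t -15.2..15.2
side 12 39 zmax 16.7 zmin -5.0 t -14.5..15.1
side 16 21 zmax 10.0 zmin 1.0 t -10.6..8.1
side 20 17 zmax 9.4 zmin 8.1 t -8.8..8.1
side 24 19 zmax 10.0 zmin 8.0 t -9.6..8.6
side 28 9 zmax 10.8 zmin 7.0 t -11.0..7.5
side 32 47 zmax 11.8 zmin -4.2 t -12.8..11.5
side 36 58 zmax 11.1 zmin -6.3 t -12.8..11.2
side 40 12 zmax 7.8 zmin 2.0 t -9.6..5.8
side 44 19 zmax 8.6 zmin 2.9 t -8.8..7.7
side 48 16 zmax 8.8 zmin 4.2 t -8.4..4.9
side 52 23 zmax 9.1 zmin 2.8 t -9.2..7.1
side 56 19 zmax 8.3 zmin 0.7 t -8.6..8.5
side 60 21 zmax 8.7 zmin -7.2 t -9.5..7.5
side 64 105 zmax 7.9 zmin -6.7 t -8.3..6.7
s range [-46.29335525  67.76710262]
top 12 12 zmax 10.8 zmin 6.9 t -9.4..-1.2
top 16 18 zmax 11.4 zmin 6.0 t -8.9..1.2
top 20 22 zmax 11.4 zmin 6.9 t -9.1..5.4
top 24 33 zmax 11.6 zmin 1.9 t -9.0..9.6
top 28 31 zmax 11.1 zmin 6.5 t -9.3..9.2
top 32 40 zmax 13.2 zmin 1.0 t -11.7..12.0
top 36 43 zmax 11.6 zmin 0.5 t -9.1..10.7
top 40 26 zmax 9.8 zmin 2.4 t -7.6..8.5
top 44 32 zmax 9.4 zmin 2.0 t -8.6..8.9
top 48 29 zmax 10.2 zmin 1.2 t -8.9..8.5
top 52 30 zmax 10.2 zmin 1.4 t -8.0..8.7
top 56 30 zmax 10.2 zmin 2.3 t -8.3..8.3
top 60 33 zmax 9.7 zmin 2.0 t -8.2..9.1
top 64 30 zmax 9.5 zmin -6.0 t -7.1..7.8
s range [11.02823441 66.48459607]
```

```bash
python3 -m jog '[-0.03,0.2,0,0,0,-0.0653,-1,-0.03,0.4,0,0,0,-0.0653,-1,-0.03,0.6,0,0,0,-0.0653,-1,-0.03,0.8,0,0,0,-0.0653,-1,-0.03,0.975,-0.1,0,0,-0.0653,-1,-0.03,0.975,-0.25,0,0,-0.0653,-1,-0.03,0.975,-0.415,0,0,-0.0653,-1,-0.03,0.975,-0.415,0,0,-0.0653,-1,-0.03,0.975,-0.415,0,0,-0.0653,-1,-0.03,0.975,-0.415,0,0,-0.0653,-1]'
python3 - <<'E'
from h import *
S=env.get_state(); print({k:np.round(S[k],4).tolist() for k in('tcp_pos','orientation','wrist_force','ft_torque','finger_gap')})
for n,sl in(("side",(slice(240,360),slice(220,380))),("top",(slice(190,310),slice(200,360)))):
    p,d=eyes.read_camera(n); np.savez(f"{n}4.npz",p=p,d=d); cv2.imwrite(f"pics/{n}4.png",cv2.resize(p[sl][...,::-1],None,fx=4,fy=4,interpolation=cv2.INTER_CUBIC))
q=S['orientation'];yaw=np.degrees(2*np.arctan2(q[2],q[1]));print(yaw)
gauge("top",d,S['tcp_pos'],yaw)
E
```

```text
clock: 4.42
tcp_pos: [0.5408, 0.0443, 0.0407]
orientation: [-0.0, 0.654, 0.756, -0.0]
wrist_force: [0.1, -0.2, -1.1]
finger_gap: 0.0187
grip_force: 59.0
{'tcp_pos': [0.5408, 0.0443, 0.0407], 'orientation': [-0.0003, 0.6543, 0.7562, -0.0002], 'wrist_force': [0.1147, -0.1996, -1.092], 'ft_torque': [0.0519, -0.0006, -0.0015], 'finger_gap': 0.0187}
98.26048209460801
top -56 11 zmax 9.8 zmin 4.6 t -6.2..4.7
top -52 19 zmax 10.7 zmin 2.6 t -7.4..6.3
s range [-54.37309499 -48.69964397]
```

View pics/top4.png

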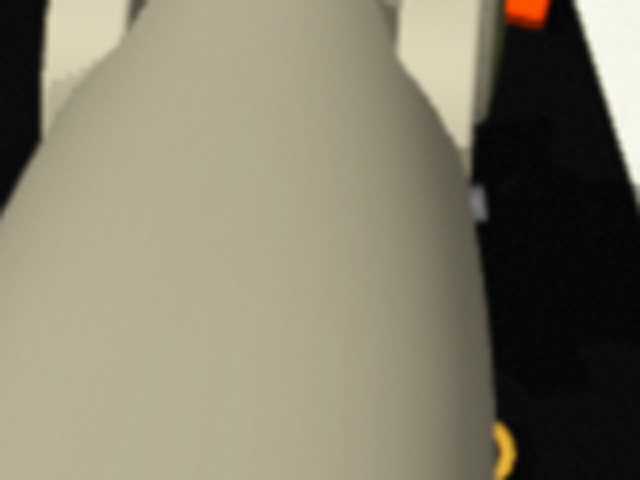

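```bash
python3 -m jog '[-0.0015,0,-0.011,0,0,0,-1,-0.0015,0,-0.011,0,0,0,-1,-0.0073,0.0396,-0.011,0,0,0,-1,-0.0087,0.0495,-0.011,0,0,0,-1,-0.0095,0.0545,-0.011,0,0,0,-1,-0.0102,0.0594,-0.011,0,0,0,-1,-0.0102,0.0594,-0.011,0,0,0,-1,-0.0102,0.0594,-0.011,0,0,0,-1]'
```

```text
clock: 5.18
tcp_pos: [0.5387, 0.0566, 0.0381]
orientation: [0.0, 0.654, 0.756, -0.0]
wrist_force: [0.8, 0.0, -1.3]
finger_gap: 0.0193
grip_force: 59.0
```

```bash
python3 -m jog '[-0.0007,0.005,0,0,0,0,-1,-0.0014,0.0099,0,0,0,0,-1,-0.0022,0.0148,0,0,0,0,-1,-0.0022,0.0148,0,0,0,0,-1,-0.0022,0.0148,0,0,0,0,-1]'
```

```text
clock: 5.6
tcp_pos: [0.5383, 0.0595, 0.0381]
orientation: [0.0, 0.654, 0.756, 0.0]
wrist_force: [0.1, 0.3, -1.3]
finger_gap: 0.0189
grip_force: 59.0
```

```bash
python3 -m jog '[-0.0007,0.005,0,0,0,0,-1,-0.0014,0.0099,0,0,0,0,-1,-0.0022,0.0148,0,0,0,0,-1,-0.0029,0.0198,0,0,0,0,-1,-0.0029,0.0198,0,0,0,0,-1,-0.0029,0.0198,0,0,0,0,-1]'
```

```text
clock: 6.1
tcp_pos: [0.5377, 0.0635, 0.0381]
orientation: [0.0, 0.654, 0.756, 0.0]
wrist_force: [-0.7, 0.8, -1.4]
finger_gap: 0.0189
grip_force: 59.0
```

```bash
python3 -m jog '[-0.0014,0.0099,0,0,0,0,-1,-0.0029,0.0198,0,0,0,0,-1,-0.0043,0.0297,0,0,0,0,-1,-0.0058,0.0396,0,0,0,0,-1,-0.0072,0.0495,0,0,0,0,-1,-0.0072,0.0495,0,0,0,0,-1,-0.0072,0.0495,0,0,0,0,-1]'
```

```text
clock: 6.68
tcp_pos: [0.5362, 0.0735, 0.0381]
orientation: [0.0, 0.654, 0.756, 0.0]
wrist_force: [-0.6, -0.5, -1.2]
finger_gap: 0.0192
grip_force: 59.0
```

```bash
python3 -m jog '[-0.0014,0.0099,0,0,0,0,-1,-0.0029,0.0198,0,0,0,0,-1,-0.0043,0.0297,0,0,0,0,-1,-0.0058,0.0396,0,0,0,0,-1,-0.0058,0.0396,0,0,0,0,-1,-0.0058,0.0396,0,0,0,0,-1]'
```

```text
clock: 7.18
tcp_pos: [0.5351, 0.0814, 0.0381]
orientation: [0.0, 0.654, 0.756, 0.0]
wrist_force: [0.2, -0.2, -1.4]
finger_gap: 0.0189
grip_force: 59.0
```

```bash
python3 -m jog '[-0.0007,0.005,0,0,0,0,-1,-0.0014,0.0099,0,0,0,0,-1,-0.0022,0.0148,0,0,0,0,-1,-0.0022,0.0148,0,0,0,0,-1,-0.0022,0.0148,0,0,0,0,-1]'
```

```text
clock: 7.6
tcp_pos: [0.5347, 0.0841, 0.0381]
orientation: [0.0, 0.654, 0.756, -0.0]
wrist_force: [-0.7, -0.5, -1.4]
finger_gap: 0.0194
grip_force: 59.1
```

```bash
python3 -m jog '[-0.0004,0.0025,0,0,0,0,-1,-0.0007,0.005,0,0,0,0,-1,-0.0007,0.005,0,0,0,0,-1,-0.0007,0.005,0,0,0,0,-1]'
```

```text
clock: 7.93
tcp_pos: [0.5347, 0.0842, 0.0382]
orientation: [0.001, 0.654, 0.756, -0.001]
wrist_force: [-1.6, -4.2, -1.9]
finger_gap: 0.0193
grip_force: 59.1
```

```bash
python3 -m jog '[-0.0007,0.005,0,0,0,0,-1,-0.0014,0.0099,0,0,0,0,-1,-0.0014,0.0099,0,0,0,0,-1,-0.0014,0.0099,0,0,0,0,-1,-0.0014,0.0099,0,0,0,0,-1]'
python3 - <<'E'
from h import *
S=env.get_state(); print({k:np.round(S[k],4).tolist() for k in('tcp_pos','orientation','wrist_force','ft_torque','finger_gap')})
p,d=eyes.read_camera("side"); cv2.imwrite("pics/s5.png",cv2.resize(p[230:360,220:380,::-1],None,fx=4.5,fy=4.5,interpolation=cv2.INTER_CUBIC))
E
```

```text
clock: 8.35
tcp_pos: [0.5347, 0.0842, 0.0383]
orientation: [0.002, 0.655, 0.756, -0.002]
wrist_force: [0.4, -11.0, -0.7]
finger_gap: 0.0191
grip_force: 59.2
{'tcp_pos': [0.5347, 0.0842, 0.0383], 'orientation': [0.0022, 0.6549, 0.7557, -0.002], 'wrist_force': [0.4422, -11.0461, -0.7045], 'ft_torque': [-2.2546, -0.0038, 0.0945], 'finger_gap': 0.0191}
```

View pics/s5.png

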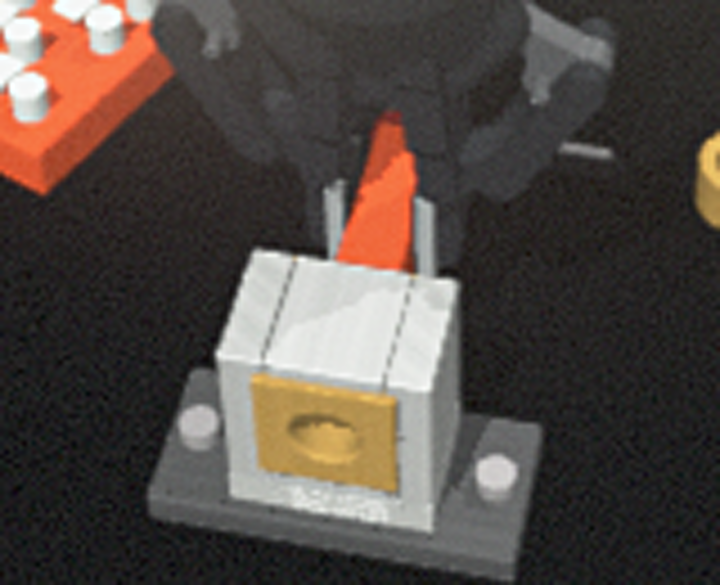

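The image shows the gauge in the block with its handle against the far face. It stopped at the expected depth, with a firm contact of 11 N, so the go end is home. Next I withdraw it and lift.

```bash
python3 -m jog '[0.0029,-0.0198,0,0,0,0,-1,0.0087,-0.0594,0,0,0,0,-1,0.0145,-0.099,0,0,0,0,-1,0.0202,-0.1385,0,0,0,0,-1,0.026,-0.178,0,0,0,0,-1,0.0318,-0.218,0,0,0,0,-1,0.0375,-0.257,0,0,0,0,-1,0.0375,-0.257,0,0,0,0,-1,0.0375,-0.257,0.12,0,0,0,-1,0.0375,-0.257,0.25,0,0,0,-1,0.0375,-0.257,0.4,0,0,0,-1,0.0375,-0.257,0.4,0,0,0,-1]'
```

```text
clock: 9.4
tcp_pos: [0.5453, 0.0356, 0.1238]
orientation: [0.004, 0.654, 0.756, 0.003]
wrist_force: [1.0, -0.6, -0.4]
finger_gap: 0.019
grip_force: 59.3
```

```bash
python3 -m jog '[0,0,0,0,0,0,-1,-0.03,0.2,0,0,0,0,-1,-0.06,0.4,0,0,0,0,-1,-0.09,0.6,0,0,0,0,-1,-0.12,0.8,0,0,0,0,-1,-0.1425,0.966,0,0,0,0,-1,-0.1425,0.966,0,0,0,0,-1,-0.1425,0.966,-0.1,0,0,0,-1,-0.1425,0.966,-0.25,0,0,0,-1,-0.1425,0.966,-0.35,0,0,0,-1,-0.1425,0.966,-0.35,0,0,0,-1,-0.1425,0.966,-0.35,0,0,0,-1]'
```

```text
clock: 10.4
tcp_pos: [0.5111, 0.2281, 0.0461]
orientation: [-0.001, 0.654, 0.756, -0.002]
wrist_force: [0.4, 0.4, -0.6]
finger_gap: 0.0193
grip_force: 59.1
```

```bash
python3 - <<'E'
from h import *
S=env.get_state(); print({k:np.round(S[k],4).tolist() for k in('tcp_pos','orientation','wrist_force','ft_torque','finger_gap')})
p,d=eyes.read_camera("side"); np.savez("side6.npz",p=p,d=d); cv2.imwrite("pics/s6.png",cv2.resize(p[230:390,220:390,::-1],None,fx=3.7,fy=3.7,interpolation=cv2.INTER_CUBIC))
S=env.get_state(); print(S['tcp_pos'])
q=S['orientation'];yaw=np.degrees(2*np.arctan2(q[2],q[1]));print(yaw)
gauge("side",d,S['tcp_pos'],yaw)
E
```

```text
{'tcp_pos': [0.5111, 0.2281, 0.0461], 'orientation': [-0.0014, 0.6542, 0.7563, -0.0022], 'wrist_force': [0.358, 0.4403, -0.635], 'ft_torque': [0.0229, -0.0555, 0.0353], 'finger_gap': 0.0193}
[0.51268302 0.22851277 0.04764843]
98.27686626166805
side -20 14 zmax 7.8 zmin 5.0 t -8.6..-2.7
side -16 18 zmax 8.4 zmin 5.5 t -8.5..-1.5
side -12 29 zmax 13.9 zmin 5.7 t -8.5..1.0
side -8 48 zmax 13.8 zmin 5.6 t -8.6..5.0
side -4 47 zmax 12.4 zmin 5.8 t -8.4..6.6
side 0 54 zmax 14.3 zmin 5.6 t -8.7..6.8
side 4 52 zmax 14.1 zmin 5.7 t -8.5..8.3
side 8 198 zmax 16.4 zmin -10.4 t -14.3..15.6
side 12 66 zmax 8.5 zmin -3.9 t -7.5..11.3
side 16 63 zmax 8.3 zmin 0.8 t -7.4..11.4
side 20 69 zmax 8.1 zmin -4.7 t -7.5..11.4
side 24 68 zmax 8.2 zmin -2.2 t -7.8..11.3
side 28 54 zmax 8.6 zmin 3.1 t -8.1..11.3
side 32 104 zmax 10.5 zmin -5.0 t -10.6..13.5
side 36 103 zmax 9.2 zmin -6.5 t -9.8..13.4
side 40 61 zmax 7.0 zmin -0.7 t -6.3..10.1
side 44 59 zmax 7.1 zmin 0.2 t -6.3..10.2
side 48 62 zmax 6.8 zmin -0.4 t -6.5..10.2
side 52 66 zmax 6.9 zmin -1.0 t -6.6..10.1
side 56 62 zmax 6.8 zmin 0.1 t -5.8..10.0
side 60 66 zmax 7.1 zmin -1.4 t -6.2..10.3
side 64 126 zmax 5.9 zmin -7.6 t -6.3..9.3
s range [-19.09539264  66.66786739]
```

View pics/s6.png

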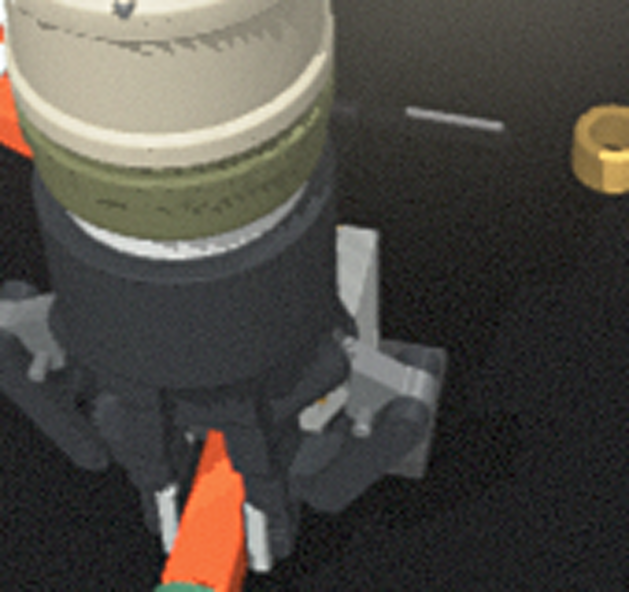

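```bash
python3 -m jog '[0,0,-0.03,0,0,0,-1,0,0,-0.045,0,0,0,-1,0,0,-0.045,0,0,0,-1,0,0,-0.045,0,0,0,-1,0,0,-0.045,0,0,0,-1,0,0,-0.045,0,0,0,-1]'
```

```text
clock: 10.95
tcp_pos: [0.5135, 0.229, 0.0396]
orientation: [0.0, 0.654, 0.756, 0.0]
wrist_force: [-0.3, 1.4, -1.1]
finger_gap: 0.0189
grip_force: 59.1
```

```bash
python3 -m jog '[0,0,-0.007,0,0,0,-1,0,0,-0.007,0,0,0,-1,0.0014,-0.0099,-0.007,0,0,0,-1,0.0029,-0.0198,-0.007,0,0,0,-1,0.0043,-0.0297,-0.007,0,0,0,-1,0.0058,-0.0396,-0.007,0,0,0,-1,0.0072,-0.0495,-0.007,0,0,0,-1,0.0079,-0.0545,-0.007,0,0,0,-1,0.0087,-0.0594,-0.007,0,0,0,-1,0.0087,-0.0594,-0.007,0,0,0,-1,0.0087,-0.0594,-0.007,0,0,0,-1]'
```

```text
clock: 11.87
tcp_pos: [0.515, 0.217, 0.0377]
orientation: [0.0, 0.654, 0.756, 0.0]
wrist_force: [-0.6, -0.7, -1.3]
finger_gap: 0.0189
grip_force: 59.1
```

```bash
python3 -m jog '[0.0007,-0.005,0,0,0,0,-1,0.0014,-0.0099,0,0,0,0,-1,0.0022,-0.0148,0,0,0,0,-1,0.0022,-0.0148,0,0,0,0,-1,0.0022,-0.0148,0,0,0,0,-1]'
```

```text
clock: 12.28
tcp_pos: [0.5155, 0.2141, 0.0378]
orientation: [0.0, 0.654, 0.756, 0.0]
wrist_force: [1.3, 0.0, -1.6]
finger_gap: 0.0191
grip_force: 59.1
```

```bash
python3 -m jog '[0.0007,-0.005,0,0,0,0,-1,0.0014,-0.0099,0,0,0,0,-1,0.0022,-0.0148,0,0,0,0,-1,0.0022,-0.0148,0,0,0,0,-1,0.0022,-0.0148,0,0,0,0,-1]'
```

```text
clock: 12.7
tcp_pos: [0.5156, 0.2125, 0.0378]
orientation: [-0.001, 0.654, 0.757, 0.001]
wrist_force: [-1.7, 5.5, -2.0]
finger_gap: 0.0187
grip_force: 59.2
```

```bash
python3 -m jog '[0.0005,-0.0035,0,0,0,0,-1,0.0005,-0.0035,0,0,0,0,-1,0.0005,-0.0035,0,0,0,0,-1,0.0005,-0.0035,0,0,0,0,-1,0.0005,-0.0035,0,0,0,0,-1,0.0005,-0.0035,0,0,0,0,-1,0.0005,-0.0035,0,0,0,0,-1,0.0005,-0.0035,0,0,0,0,-1,0.0005,-0.0035,0,0,0,0,-1,0.0005,-0.0035,0,0,0,0,-1,0.0005,-0.0035,0,0,0,0,-1,0.0005,-0.0035,0,0,0,0,-1]'
```

```text
clock: 13.7
tcp_pos: [0.5156, 0.2125, 0.0379]
orientation: [-0.002, 0.654, 0.757, 0.001]
wrist_force: [-1.1, 8.5, -2.3]
finger_gap: 0.0187
grip_force: 59.2
```

```bash
python3 -m jog '[0,0,0,0,0,0,-1,0,0,0,0,0,0,-1,0,0,0,0,0,0,-1,-0.0029,0.0198,0,0,0,0,-1,-0.0087,0.0594,0,0,0,0,-1,-0.0145,0.099,0,0,0,0,-1,-0.0202,0.1385,0,0,0,0,-1,-0.0202,0.1385,0.1,0,0,0,-1,-0.0202,0.1385,0.25,0,0,0,-1,-0.0202,0.1385,0.4,0,0,0,-1,-0.0202,0.1385,0.4,0,0,0,-1,-0.0202,0.1385,0.4,0,0,0,-1]'
```

```text
clock: 14.7
tcp_pos: [0.5135, 0.2392, 0.1197]
orientation: [0.001, 0.654, 0.757, 0.002]
wrist_force: [-0.3, -0.6, -2.3]
finger_gap: 0.0191
grip_force: 59.3
```

```bash
python3 -m jog '[0,0,0,0,0,0,-1,0.01,-0.2,0,0,0,0,-1,0.03,-0.4,0,0,0,0,-1,0.05,-0.6,0,0,0,0,-1,0.07,-0.8,0,0,0,0,-1,0.09,-0.97,0,0,0,0,-1,0.09,-0.97,0,0,0,0.033,-1,0.09,-0.97,0,0,0,0.066,-1,0.09,-0.97,0,0,0,0.066,-1,0.09,-0.97,0,0,0,0.066,-1,0.09,-0.97,0,0,0,0.066,-1]'
```

```text
clock: 15.62
tcp_pos: [0.5291, 0.0446, 0.1167]
orientation: [-0.001, 0.573, 0.819, -0.001]
wrist_force: [-0.1, 0.4, -1.3]
finger_gap: 0.0187
grip_force: 59.2
```

```bash
python3 -m jog '[0.02,-0.2,0,0,0,0,-1,0.04,-0.4,0,0,0,0,-1,0.06,-0.6,0,0,0,0,-1,0.08,-0.8,0,0,0,0,-1,0.0915,-0.975,0,0,0,0,-1,0.0915,-0.975,0,0,0,0,-1,0.0915,-0.975,0,0,0,0,-1,0.0915,-0.975,0,0,0,0,-1,0.0915,-0.975,0,0,0,0,-1,0.0915,-0.975,0,0,0,0,-1]'
python3 - <<'E'
from h import *
S=env.get_state(); print({k:np.round(S[k],4).tolist() for k in('tcp_pos','orientation')})
q=S['orientation'];print(np.degrees(2*np.arctan2(q[2],q[1])))
# earlier scene: orange handle rect vs. the blank cradle now: cheeks of the far cradle in the top view are hidden; use side
p,d=eyes.read_camera("side"); W=cloud("side",d)
a=np.radians(20.2); r=W-np.array([.5474,-.1504,0]); l=(r[...,0]*np.cos(a)+r[...,1]*np.sin(a))*1e3; s=(-r[...,0]*np.sin(a)+r[...,1]*np.cos(a))*1e3
hsv=cv2.cvtColor(p,cv2.COLOR_RGB2HSV)
m=(d>0)&(abs(l)<28)&(abs(s)<40)&(W[...,2]>.041)&(W[...,2]<.056)&(hsv[...,1]<90)
for sg in(-1,1):
    for lo in(-35,0):
        k=m&(l*sg>0)&(s>lo)&(s<lo+35); print(sg,lo,k.sum(),np.percentile(l[k],[5,50,95]).round(1) if k.sum() else '',np.percentile(s[k],[5,50,95]).round(1) if k.sum() else '')
E
```

```text
clock: 16.45
tcp_pos: [0.548, -0.1492, 0.1176]
orientation: [-0.0, 0.572, 0.821, 0.0]
wrist_force: [0.4, 0.1, -1.3]
finger_gap: 0.0189
grip_force: 59.1
{'tcp_pos': [0.548, -0.1492, 0.1176], 'orientation': [-0.0003, 0.5716, 0.8205, 0.0]}
110.27355870927657
-1 -35 26 [-18.3 -15.5 -13.1] [-30.6 -24.5 -22.2]
-1 0 24 [-18.1 -15.4 -13. ] [24.4 28.2 31. ]
1 -35 23 [13.  16.4 18.4] [-28.9 -24.1 -21.9]
1 0 26 [13.3 15.9 18.5] [24.5 28.4 30.5]
```

```bash
python3 -m jog '[-0.005,-0.0015,0,0,0,0,-1,-0.005,-0.0015,-0.12,0,0,0,-1,-0.005,-0.0015,-0.24,0,0,0,-1,-0.005,-0.0015,-0.31,0,0,0,-1,-0.005,-0.0015,-0.35,0,0,0,-1,-0.005,-0.0015,-0.375,0,0,0,-1,-0.005,-0.0015,-0.395,0,0,0,-1,-0.005,-0.0015,-0.395,0,0,0,-1,-0.005,-0.0015,-0.395,0,0,0,-1,-0.005,-0.0015,-0.395,0,0,0,-1]'
```

```text
clock: 17.33
tcp_pos: [0.5479, -0.1514, 0.0397]
orientation: [0.001, 0.572, 0.82, 0.0]
wrist_force: [-0.3, -0.3, -1.3]
finger_gap: 0.0188
grip_force: 59.2
```

```bash
python3 -m jog '[0,0.003,-0.007,0,0,0,-1,0,0.003,-0.014,0,0,0,-1,0,0.003,-0.021,0,0,0,-1,0,0.003,-0.021,0,0,0,-1,0,0.003,-0.021,0,0,0,-1,0,0.003,-0.021,0,0,0,-1]'
```

```text
clock: 17.83
tcp_pos: [0.5475, -0.1506, 0.0352]
orientation: [0.0, 0.572, 0.82, 0.0]
wrist_force: [-1.5, 0.9, 5.5]
finger_gap: 0.019
grip_force: 59.9
```

```bash
python3 -m jog '[0,0,0,0,0,0,-0.4,0,0,0,0,0,0,-0.2,0,0,0,0,0,0,0.1,0,0,0,0,0,0,0.2,0,0,0,0,0,0,0.2,0,0,0,0,0,0,0.2,0,0,0.1,0,0,0,0.2,0,0,0.25,0,0,0,0.2,0,0,0.45,0,0,0,0.2,0,0,0.6,0,0,0,0.2,0,0,0.6,0,0,0,0.2,0,0,0.6,0,0,0,0.2]'
python3 - <<'E'
from h import *
p,d=eyes.read_camera("side"); W=cloud("side",d); cv2.imwrite("pics/s7.png",cv2.resize(p[20:360,230:460,::-1],None,fx=1.7,fy=1.7,interpolation=cv2.INTER_CUBIC))
hsv=cv2.cvtColor(p,cv2.COLOR_RGB2HSV); H,S=hsv[...,0].astype(int),hsv[...,1]
x,y,z=W[...,0],W[...,1],W[...,2]
m=(y<-.08)&(y>-.25)&(x>.51)&(x<.61)&((H<14)|(H>170))&(S>150)&(z>.045)&(z<.07)
r=cv2.minAreaRect((W[m][:,:2]*1000).astype(np.float32)); print(m.sum(),np.round(r[0],1),np.round(r[1],1),r[2],np.median(z[m]))
E
```

```text
clock: 18.83
tcp_pos: [0.5488, -0.1513, 0.1568]
orientation: [0.003, 0.572, 0.82, 0.001]
wrist_force: [0.0, -0.5, -0.8]
finger_gap: 0.0513
grip_force: 0.0
240 [ 548.8 -151.1] [21.2 66.3] 16.318580627441406 0.05902926293192769
```

View pics/s7.png

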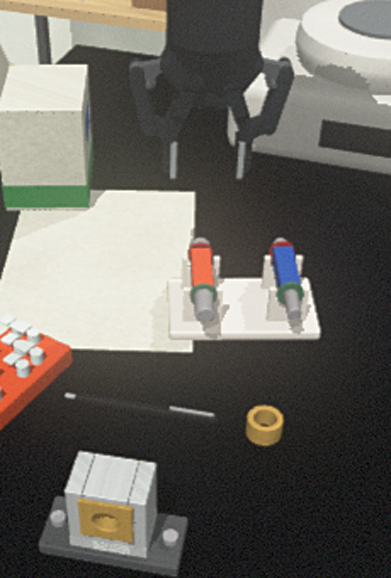

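The image shows the orange gauge back in its cradle at about (203,280), with the gripper clear above it and nothing else moved. The handle's top measures 59 mm up, the same as at the start in this camera.

```bash
python3 -c "
from workcell import env
print(env.hand_in())"
```

```text
the job is handed in; nothing more can be done
None
```

The job is handed in: the go end went fully home, the no-go end was refused under about 8 N for over a second with its nose 6 mm in, and the orange gauge is back in its own cradle with nothing else disturbed.

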